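# Load a cell into the sloping test fixture, close the cover and clamp it

## Task

Lay the long battery cell from the green cradle down in the one empty channel of the sloping test fixture, flat on the channel floor between its ribs, and let go of it. Then swing the clear cover down until it is fully closed, without slamming it, and after that press the handle of the toggle clamp down until it snaps over and stays. Leave every other cell and everything else on the bench where it is.

Things in the scene. Friction and masses are not known exactly. Their poses are not given: they have to be found in the camera images.
- cell: The cell to load: long cylindrical cell, blue wrap, 40 mm diameter, 120 mm long, about 0.34 kg, lying level in one of the two places of the green cradle. Origin at its centre (32 mm above the table at the start); its x axis runs along the cylinder, both ends alike. It may turn about its own axis.
- cell_short: Not to be touched: cell of the same wrap and 40 mm diameter but only 80 mm long, lying in the cradle's other place, 72 mm to the side of the long cell. Origin at its centre, x along the cylinder.
- cradle: Green plastic cradle, fixed, 150 (x) x 156 (y) x 12 mm plate with low ribs 8 mm high that hold two cells lying along its x axis at y = +36 and -36 mm. The ribs sit 22 to 38 mm either side of a cell's middle, so the middle is free for fingers. Origin at the centre of its underside, on the table.
- fixture: Sloping test fixture, fixed, foot 170 (x) x 256 (y) mm. Origin under the foot's centre, x level; it points roughly to the robot's right (-y), y away from the robot. White bed rises towards +x at 30 degrees, its surface 75 mm above the origin. Three channels up the slope at y = -72, 0, +72 mm; two hold cells. Side cheeks at y = +-124 mm, 12 mm high; corner posts 42 mm (front), 54 mm (rear).
- bay: The empty channel (which one varies). Origin where the loaded cell's centre belongs with its lower end at the front lip (24 mm high), 20 mm above the floor; 16 mm free play up the slope, then a rear lip 20 mm high. x up the slope, z square to the bed, y across. Ribs 8 mm high hold the cell 29 to 51 mm either side of its middle, 17 to 22 mm off its centre line; the middle is free for fingers.
- cell_in_1: Cell already in a channel, 40 x 120 mm, not to be disturbed. Origin at its centre, x along it.
- cell_in_2: Cell already in another channel, same size, not to be disturbed. Origin at its centre, x along it.
- cover (a joint): Angle of the cover: 0 fully closed (parallel to the bed), grows as it swings up and back, at most 2.6 rad; at 2.09 it stands upright. Stiff hinge: it stays where it is left. Moving it takes about 3 to 5 N near the free edge.
- cover_hinge (a point): Middle of the cover's hinge axis, at the fixture's high rear edge, 46 mm off the bed plane; axis parallel to the fixture's y. The cover is a flat clear panel in an aluminium frame, 258 mm wide, 8 mm thick, reaching 148 mm from the axis; closed, its faces lie 3 mm below and 5 mm above the axis, square to the bed.
- cover_tab (a point): Middle of the black pull tab (70 mm wide, 8 mm thick) at the middle of the cover's free front edge, 160 mm from the hinge axis; the tab reaches from 147 to 173 mm.
- clamp (a joint): Turn of the toggle clamp's handle: 0 open (handle 55 degrees above level), grows as it is pressed down, 0.87 clamped (5 degrees above level). A spring pushes it back up before about 0.44 and snaps it on down and holds it beyond; peak about 7 N at the grip.
- clamp_pivot (a point): Pivot of the clamp, on a post in front of the fixture's low edge (fixture x -125, y -75 mm, 105 mm above the table). Its axis is parallel to the fixture's y axis; the handle points outwards (fixture -x) and up. A thin 46 mm hold-down arm moves with it, up when open, down on the cover's front edge when clamped.
- clamp_grip (a point): Middle of the clamp handle's black round grip (20 mm thick, about 60 mm long), 80 mm from the pivot; the handle's end is 115 mm from the pivot.
- meter: Bystander: grey multimeter lying flat, 150 x 75 x 34 mm, origin under its centre.
- tape_roll: Bystander: roll of tape lying flat, 72 mm diameter, 24 mm high, origin under its centre.
- bottle: Bystander: white bottle, 60 mm diameter, 165 mm tall, origin under its centre.
- cell_stood: Bystander: short cell standing on end, 40 mm diameter, 82 mm tall, origin under its centre.
Not all that is in view belongs to the job. Leave any red look-alike of the cell alone.

How it is judged:
By the outcome, as a careful person would: the job done as asked, in the order asked, and still so for the second after the job is handed in, with the robot touching nothing.
It also fails if it takes over 72 s, if anything falls off the work surface, if the arm or the gripper's body presses on something with over 40 N, if the wrist force passes 120 N, or if a joint passes its speed limit or range.

## Robot

A 6-joint arm with a two-finger parallel gripper is mounted at the origin on the work surface. World frame = base frame: x ahead of the robot, y to its left, z up, the work surface at z = 0. Lengths are in m, angles in rad, forces in N, time in s.
With the tool pointing down it reaches from about 0.375 to 0.9 m from the base axis. Payload 3.1 kg.
Tool frame: the origin (TCP) lies between the finger pads; the fingertips stand 17 mm ahead of it and the grasp point (between the pads) lies 2 mm behind it; z points along the fingers, y is the line along which they close (so a half turn about z gives the same grasp; the last joint's range is limited). The gripper opens to 85 mm and grips with 20 to 120 N. Pads are 22 mm wide; open, the fingers measure 114 mm over their backs; the gripper's body (76 mm by 85 mm) begins 54 mm behind the grasp point. The pads swing forward as they close: fully open they stand 13 mm farther back than shut.
Start: joints at [1.129, 0.527, 1.433, -0, 1.181, -0.178], TCP at [0.163, 0.603, 0.248] pointing down, gripper open.
Joint ranges: [-3.08, 3.08], [-0.75, 2.2], [0.22, 2.44], [-1.43, 4.57], [0, 2.65], [-2.85, 2.85]. Speed limits (rad/s): [2.79, 2.79, 3.14, 3.14, 3.14, 3.14].

## Interface

Orientations are given as a unit quaternion [x, y, z, w].
In Python, from station import sense, vision, order gives the robot as it stands.
- The arm moves only by the shell command python3 -m crank 'ROWS' [OPENING] [FORCE]. ROWS is JSON, a list of rows, each an object with "dp": the shift along the world's x, y, z in units of 30 mm (1.0 is 30 mm), a list of three; "angular": the turn, a rotation vector about the world's x, y, z in degrees, a list of three. In form: [{"dp": [dx, dy, dz], "angular": [ax, ay, az]}, ...]. A call has 1 to 20 rows; each row shifts and turns the commanded pose from where the row before left it; what a row does not reach is not made up. A row lasts 1/10 s, in which the tool goes at most 50 mm and 8.59 degrees, less where a joint would pass 70% of its speed; a pose out of reach is approached as far as the arm can. A call is refused whole if a number of a shift passes 1 or a number of a turn 8.59, either way. A call with a gripper value outside its range is refused whole. OPENING is the closure, from 0 (fully open) to 1 (shut), set as the call begins (- or left out, the last holds). The fingers move at their own pace and stop on an object; FORCE is the grip in N (left out, the last holds). Time passes only in rows, so rows that do not move let the fingers close. It gives the time, the measured TCP pose, the force, the opening and the grip force at its end, in the units of the state.
- sense(): the state, without advancing time (a new reading comes with each control period).
- vision.snapshot(name): name is "scene" or "side" or "wrist"; returns a dict with "image" (384x512x3 uint8, blue, green, red), "range_z" (384x512 float32, m along the optical axis (not along the pixel's ray), 0 where there is no reading), "mtx" (3x3 intrinsics, pixels), "dist" ([k1, k2, p1, p2, k3] as OpenCV has them; the pictures are not rectified), "pose" (4x4, takes a point from camera to world coordinates); the wrist camera has in their place "mount" (4x4, takes a point from camera to tool coordinates, whose origin is the TCP and whose axes are the flange's). Camera axes: x right, y down, z forward; pixel columns grow to the right and rows downward; lengths in m; the calibration is good to about 2 mm. A picture is of the moment at which its call begins: read the wrist's pose just before it.
- order.sign_off(): hands the job in; it is judged then, once.
The state is a dict: "t": time; "q": joint angles; "qd": joint speeds; "tau": joint torques, N m; "tcp_pos": TCP position; "tool_rot": TCP orientation; "force": force on the tool from outside, world axes, zero at the start; "ft_torque": the same for the moment, N m; "finger_gap": opening from 0.0 (shut) to 1.0 (fully open); "gripper_force": force on a finger pad.
Only numpy, scipy, OpenCV 4.12 (cv2) and the standard library are available. Lean on these libraries where they do the work, as an engineer would, in place of code of your own. Each camera call takes 0.05 s, during which the arm holds its last target. There are 200 camera calls.

## Working session

There is one attempt and no reset: what is moved stays moved. The work goes in short steps, Python scripts to look and compute and a shell command to move; the robot and the scene stay as the last step left them, time stands still between calls to the robot, and variables do not carry over. Pictures are saved under pics/ and viewed, at most 10 in all, crops included, and the job is handed in when it is done.

```bash
ls; mkdir -p pics
cat > h.py <<'E'
import numpy as np, cv2
from station import sense, vision, order
from scipy.spatial.transform import Rotation as R
def snap(n):
    s=sense(); d=vision.snapshot(n)
    if n=="wrist":
        T=np.eye(4);T[:3,:3]=R.from_quat(s["tool_rot"]).as_matrix();T[:3,3]=s["tcp_pos"]
        d["pose"]=T@d["mount"]
    return d
def world(d):
    h,w=d["range_z"].shape
    u,v=np.meshgrid(np.arange(w),np.arange(h))
    p=cv2.undistortPoints(np.stack([u,v],-1).reshape(-1,1,2).astype(float),d["mtx"],np.array(d["dist"])).reshape(h,w,2)
    z=d["range_z"]; P=np.dstack([p[...,0]*z,p[...,1]*z,z])
    return P@d["pose"][:3,:3].T+d["pose"][:3,3]
E
python3 - <<'E'
from h import *
for n in ("scene","side"):
    d=snap(n); cv2.imwrite(f"pics/{n}0.png",d["image"]); np.savez(f"{n}0.npz",**d)
    print(n,d["pose"].round(3).tolist(),(d["range_z"]>0).mean())
print(sense())
E
```

```text
pics
scene [[-0.106, 0.853, -0.512, 1.074], [0.994, 0.091, -0.055, 0.087], [-0.0, -0.515, -0.857, 1.052], [0.0, 0.0, 0.0, 1.0]] 0.9960835774739584
side [[-0.995, -0.067, 0.078, 0.41], [-0.102, 0.548, -0.83, 0.901], [0.013, -0.834, -0.552, 0.715], [0.0, 0.0, 0.0, 1.0]] 0.9957478841145834
{'t': 0.1, 'q': array([ 1.12845436e+00,  5.28385886e-01,  1.43375126e+00, -1.89602361e-05,
        1.18137041e+00, -1.78485507e-01]), 'qd': array([-0.00099157, -0.00132254, -0.00247375,  0.00031782,  0.00063911,
        0.00083861]), 'tau': array([ 1.17081941e-04, -4.43301916e+01, -1.78586233e+01, -2.19953322e-04,
        3.88722285e-03, -1.94295029e-05]), 'tcp_pos': array([0.16271402, 0.60283569, 0.24743092]), 'tool_rot': array([ 1.31542225e-01,  9.91310106e-01, -9.14370121e-04, -2.84108197e-04]), 'force': array([-0.33367151, -0.314089  ,  0.21322959]), 'ft_torque': array([ 0.02906375,  0.01028329, -0.01175335]), 'gripper_force': 0.0, 'finger_gap': 0.9985196479358442}
```

View pics/scene0.png

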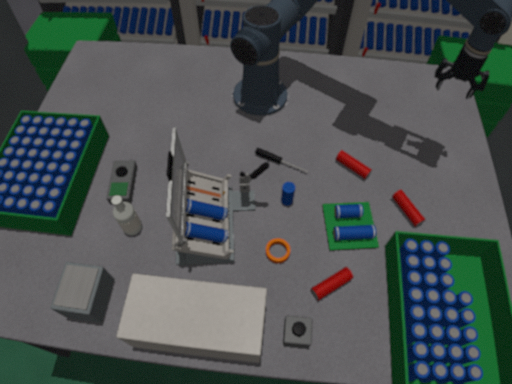

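View pics/side0.png

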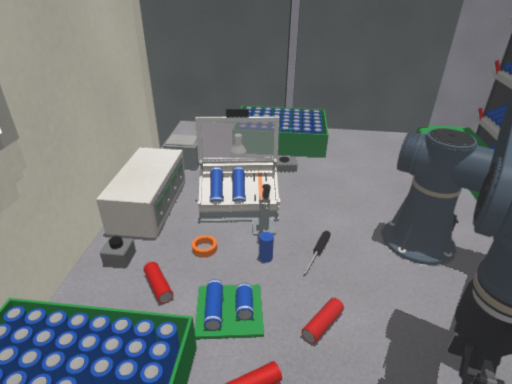

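Scene view: the green cradle is at (350,225), with a long cell at (355,233) and a short one at (349,211). The fixture is at (205,215) with its cover standing up at (178,190). Cells fill its two far channels, and the empty channel is near (207,190). The clamp is at (245,185) with its black grip at (260,170). Red look-alikes lie at (353,164), (408,207) and (332,283).

The blue candidates are the cradle cells at (355,233) and (349,211) and the standing one at (288,193). The long one in the cradle at (355,233) fits the description. I'll confirm it in an enlarged crop and measure.

Run:
```python
from h import *
L=dict(np.load("scene0.npz")); S=dict(np.load("side0.npz"))
for n,d in (("scene",L),("side",S)):
    W=world(d); hsv=cv2.cvtColor(d["image"],cv2.COLOR_BGR2HSV)
    for c,lo,hi in (("blue",(105,130,50),(125,255,255)),("green",(50,120,50),(75,255,255)),("black",(0,0,0),(180,255,45)),("orange",(5,150,100),(18,255,255))):
        m=cv2.inRange(hsv,lo,hi)
        k,lab,st,ce=cv2.connectedComponentsWithStats(m)
        for i in range(1,k):
            if st[i,4]<25: continue
            P=W[lab==i]; md=np.median(P,0)
            if not(0.2<md[0]<0.95 and -0.5<md[1]<0.5 and md[2]<0.5): continue
            Q=P[:,:2]-P[:,:2].mean(0); u,s,v=np.linalg.svd(Q,full_matrices=False); e=Q@v.T
            print(n,c,ce[i].round(),st[i,4],md.round(3),"ang",round(np.degrees(np.arctan2(v[0,1],v[0,0])),1),"ext",np.ptp(e,0).round(3),"z",np.percentile(P[:,2],[2,98]).round(3), "mid",((e.max(0)+e.min(0))/2@v+P[:,:2].mean(0)).round(4))
a=cv2.resize(L["image"][130:270,150:390],None,fx=3.3,fy=3.3,interpolation=cv2.INTER_CUBIC)
cv2.imwrite("pics/crop1.png",a[:600,:800])
```

```text
scene blue [288. 193.] 230 [0.469 0.129 0.073] ang 8.3 ext [0.039 0.034] z [0.007 0.083] mid [0.4571 0.1304]
scene blue [207. 210.] 407 [ 0.573 -0.095  0.105] ang 42.2 ext [0.529 0.248] z [0.073 0.131] mid [0.7949 0.0009]
scene blue [350. 211.] 222 [0.5   0.32  0.048] ang -25.3 ext [0.648 0.067] z [0.033 0.055] mid [0.7669 0.1952]
scene blue [207. 233.] 437 [ 0.644 -0.083  0.106] ang 27.3 ext [0.49  0.098] z [0.075 0.133] mid [0.8356 0.0149]
scene blue [356. 232.] 397 [0.57  0.336 0.048] ang -39.5 ext [0.595 0.175] z [0.035 0.053] mid [0.7892 0.2089]
scene green [118. 189.] 163 [ 0.489 -0.401  0.034] ang 40.3 ext [0.787 0.06 ] z [0.03  0.039] mid [ 0.7705 -0.1631]
scene green [347. 228.] 1144 [0.528 0.315 0.012] ang -21.8 ext [0.696 0.197] z [0.008 0.02 ] mid [0.7582 0.2341]
scene black [268. 156.] 178 [0.302 0.058 0.021] ang 4.3 ext [0.797 0.081] z [-0.002  0.028] mid [0.6747 0.0857]
scene black [170. 166.] 112 [ 0.583 -0.16   0.323] ang 24.5 ext [0.589 0.031] z [0.305 0.328] mid [ 0.8127 -0.0491]
scene black [259. 170.] 116 [0.471 0.042 0.175] ang -82.7 ext [0.049 0.014] z [0.142 0
[... 1783 characters left out ...]
[0.038 0.053] mid [0.4989 0.5939]
side blue [244. 296.] 300 [0.488 0.318 0.048] ang 97.5 ext [0.621 0.038] z [0.039 0.052] mid [0.4522 0.5932]
side blue [213. 320.] 26 [0.548 0.393 0.047] ang -170.4 ext [0.033 0.004] z [0.037 0.053] mid [0.5483 0.3923]
side green [173. 322.] 4515 [0.579 0.435 0.056] ang 12.0 ext [0.553 0.661] z [0.008 0.106] mid [0.6622 0.6167]
side black [237. 113.] 124 [ 0.57  -0.16   0.314] ang -81.4 ext [1.078 0.061] z [0.305 0.323] mid [0.4904 0.368 ]
side black [116. 242.] 109 [0.853 0.189 0.067] ang 121.9 ext [0.86  0.029] z [0.056 0.07 ] mid [0.6369 0.5358]
side orange [204. 246.] 328 [0.63  0.122 0.019] ang 105.5 ext [0.877 0.069] z [0.003 0.024] mid [0.5288 0.4791]
```

View pics/crop1.png

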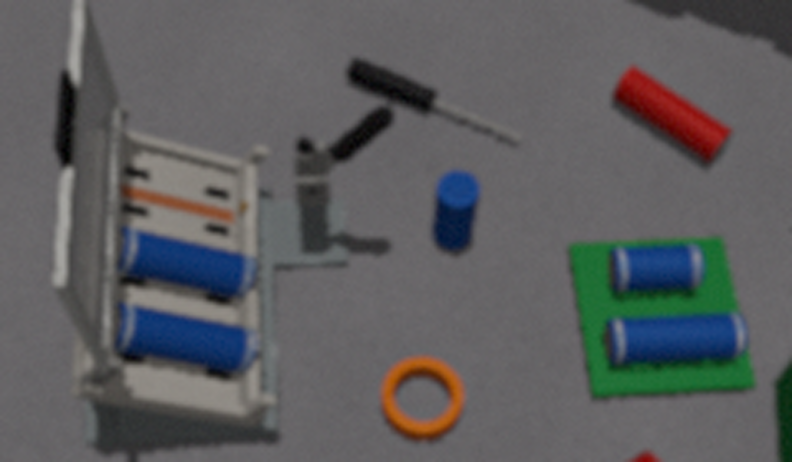

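The crop confirms it: the long cell is the lower one in the cradle at crop (678,338), the short one is above it at (657,267). The empty channel, with the orange stripe, is the one nearest the robot at crop (180,203). Next I fit the cell axes and the fixture frame.

Run:
```python
from h import *
from scipy.optimize import least_squares
D={n:dict(np.load(n+"0.npz")) for n in("scene","side")}
def pts(n,uv,lo=(105,110,40),hi=(125,255,255)):
    d=D[n];W=world(d);m=cv2.inRange(cv2.cvtColor(d["image"],cv2.COLOR_BGR2HSV),lo,hi)
    k,lab=cv2.connectedComponents(m); l=lab[uv[1],uv[0]]; M=(lab==l)&(d["range_z"]>0.2)
    P=W[M]; return P[np.linalg.norm(P-np.median(P,0),axis=1)<.09]
def cyl(P,name,tilt,ang0):
    c0=np.median(P,0)-[0,0,.018]
    def ax(p):
        e=p[3];return np.array([np.cos(p[4])*np.cos(e),np.cos(p[4])*np.sin(e),np.sin(p[4])])
    def f(p):
        q=P-p[:3];a=ax(p);r=np.linalg.norm(q-np.outer(q@a,a),axis=1)-.02
        return np.r_[r,.01*((c0-p[:3])@a)]
    s=least_squares(f,np.r_[c0,ang0,tilt],loss="soft_l1",f_scale=.002);a=ax(s.x)
    t=(P-s.x[:3])@a; lo,hi=np.percentile(t,[1,99]); c=s.x[:3]+a*(lo+hi)/2
    print(name,len(P),"c",c.round(4),"yaw",np.degrees(s.x[3]).round(1),"tilt",np.degrees(s.x[4]).round(1),"len",(hi-lo).round(3))
for nm,a,b,t in (("cell",(356,232),(214,300),0),("short",(350,211),(244,296),0),("in1",(207,210),(238,182),.52),("in2",(207,233),(216,183),.52)):
    A,B=pts("scene",a),pts("side",b)
    for n,P in (("scene",A),("side",B),("both",np.r_[A,B])): cyl(P,nm+" "+n,t,-1.43)
# bed plane & orange
P=pts("scene",(204,191),(5,130,90),(20,255,255)); print("orange",P.mean(0).round(4),P.min(0).round(3),P.max(0).round(3))
for n,uv,lo,hi in (("scene",(170,166),(0,0,0),(180,255,45)),("side",(237,113),(0,0,0),(180,255,45)),("scene",(259,170),(0,0,0),(180,255,45)),("side",(265,192),(0,0,0),(180,255,60))):
    P=pts(n,uv,lo,hi); print(n,uv,len(P),np.median(P,0).round(4),P.min(0).round(3),P.max(0).round(3))
w=vision.snapshot("wrist"); print(w["mount"].round(3))
```

```text
cell scene 399 c [0.5623 0.3344 0.0311] yaw -81.5 tilt -0.2 len 0.098
cell side 521 c [0.5592 0.3339 0.0311] yaw -81.2 tilt -1.5 len 0.1
cell both 920 c [0.5605 0.3342 0.0314] yaw -80.9 tilt -1.1 len 0.099
short scene 228 c [0.4911 0.318  0.0314] yaw -81.6 tilt 1.4 len 0.06
short side 310 c [0.4888 0.3176 0.0306] yaw -81.3 tilt -1.8 len 0.063
short both 538 c [0.49   0.3174 0.031 ] yaw -81.0 tilt -0.8 len 0.061
in1 scene 421 c [ 0.5639 -0.1025  0.092 ] yaw -80.5 tilt 30.1 len 0.098
in1 side 290 c [ 0.5619 -0.1038  0.091 ] yaw -80.3 tilt 30.0 len 0.097
in1 both 711 c [ 0.5636 -0.1028  0.0916] yaw -80.4 tilt 30.1 len 0.098
in2 scene 453 c [ 0.635  -0.0911  0.0921] yaw -80.8 tilt 29.8 len 0.098
in2 side 304 c [ 0.6327 -0.093   0.091 ] yaw -81.1 tilt 29.8 len 0.1
in2 both 757 c [ 0.6347 -0.0918  0.0918] yaw -80.8 tilt 29.9 len 0.099
orange [ 0.4948 -0.1216  0.0745] [ 0.487 -0.161  0.048] [ 0.506 -0.077  0.098]
scene (170, 166) 111 [ 0.582  -0.1599  0.3233] [ 0.544 -0.169  0.304] [ 0.61  -0.154  0.328]
side (237, 113) 123 [ 0.5699 -0.1599  0.3135] [ 0.54  -0.168  0.305] [ 0.601 -0.153  0.323]
scene (259, 170) 116 [0.4711 0.0418 0.1753] [0.461 0.016 0.141] [0.478 0.066 0.201]
side (265, 192) 48 [0.4604 0.0614 0.1812] [0.455 0.038 0.144] [0.467 0.071 0.198]
[[ 0.    -0.949 -0.315  0.081]
 [ 1.     0.     0.001  0.   ]
 [-0.    -0.315  0.949 -0.125]
 [ 0.     0.     0.     1.   ]]
```

Plan: the wrist camera sits on the tool's +x side and would hit the clamp handle if I placed with the tool square to the bed. So I grasp with the tool leaning 20° along the cell, then turn 30°, which leaves it about 10° off vertical at the bay. First I move over the cell with the fingers part closed, because the short cell is close.

```bash
cat >> h.py <<'E'
fx=np.array([np.cos(np.radians(-81)),np.sin(np.radians(-81)),0]);fy=np.array([-fx[1],fx[0],0]);Z=np.array([0,0,1.])
def tool(lean):  # lean deg of back axis towards +fx; tool x=-fx side
    r=R.from_rotvec(np.radians(lean)*fy)
    return r*R.from_matrix(np.stack([-fx,fy,-Z],1)), r.apply(Z)
def togo(p,lean=None,rot=None):
    s=sense(); r=rot if rot is not None else tool(lean)[0]
    print("t",round(s["t"],1),"pos",s["tcp_pos"].round(4),"gap",round(s["finger_gap"],2),"F",np.round(s["force"],1),"dp",((np.array(p)-s["tcp_pos"])/.03).round(2),"ang",np.degrees((r*R.from_quat(s["tool_rot"]).inv()).as_rotvec()).round(1))
E
python3 -m crank '[{"dp":[0.9,-0.69,-0.1],"angular":[0,0,-8.2]},{"dp":[0.9,-0.69,-0.1],"angular":[0,0,-8.2]},{"dp":[0.9,-0.69,-0.2],"angular":[0,0,-8.2]},{"dp":[0.9,-0.69,-0.2],"angular":[0,0,-8.2]},{"dp":[0.9,-0.69,-0.2],"angular":[0,0,-8.2]},{"dp":[0.9,-0.69,-0.2],"angular":[0,0,-8.2]},{"dp":[0.9,-0.69,-0.2],"angular":[0,0,-8.2]},{"dp":[0.9,-0.69,-0.2],"angular":[0,0,-8.2]},{"dp":[0.9,-0.69,-0.2],"angular":[6.6,1,0]},{"dp":[0.9,-0.69,-0.3],"angular":[6.6,1,0]},{"dp":[0.9,-0.69,-0.3],"angular":[6.6,1,0]},{"dp":[0.9,-0.69,-0.3],"angular":[0,0,0]},{"dp":[0.9,-0.69,-0.3],"angular":[0,0,0]},{"dp":[0.9,-0.69,-0.3],"angular":[0,0,0]},{"dp":[0.9,-0.69,-0.3],"angular":[0,0,0]},{"dp":[0,0,0],"angular":[0,0,0]},{"dp":[0,0,0],"angular":[0,0,0]}]' 0.3 60
python3 - <<'E'
from h import *
b=tool(20)[1]; togo(np.array([.561,.333,.034])+.12*b,20)
d=snap("wrist"); cv2.imwrite("pics/w1.png",d["image"])
W=world(d); m=cv2.inRange(cv2.cvtColor(d["image"],cv2.COLOR_BGR2HSV),(105,110,40),(125,255,255)); k,lab,st,ce=cv2.connectedComponentsWithStats(m)
for i in range(1,k):
    if st[i,4]>800:
        P=W[(lab==i)&(d["range_z"]>.05)]; t=P-P.mean(0)
        print(ce[i].round(),st[i,4],"top mid",P.mean(0).round(4),"along",((P@fx).min()+(P@fx).max())/2, np.ptp(P@fx).round(3),"across",((P@fy).min()+(P@fy).max())/2,np.ptp(P@fy).round(3))
print("est cell along",np.array([.5605,.3342,0])@fx,"across",np.array([.5605,.3342,0])@fy)
E
```

```text
t: 1.85
tcp_pos: [0.5678, 0.2923, 0.1456]
tool_rot: [0.638, 0.75, 0.113, -0.132]
force: [-0.5, -0.6, -0.3]
finger_gap: 0.703
gripper_force: 0.0
t 1.9 pos [0.5678 0.2923 0.1456] gap 0.7 F [-0.5 -0.6 -0.3] dp [-0.01  0.    0.04] ang [-0.   0.1 -0.2]
[438.  18.] 5778 top mid [0.6576 0.4591 0.0872] along -0.3712667375218156 0.074 across 0.7214940452405852 0.106
[255. 192.] 6925 top mid [0.5604 0.3324 0.0483] along -0.24115455860883192 0.104 across 0.6053760715042942 0.037
[162. 198.] 4389 top mid [0.494  0.3169 0.0479] along -0.23597121198337231 0.064 across 0.5350112912537623 0.037
est cell along -0.2424039257718456 across 0.6058797131200199
```

```bash
python3 -m crank '[{"dp":[-0.03,0.19,-0.54],"angular":[0,0,0]},{"dp":[-0.03,0.19,-0.54],"angular":[0,0,0]},{"dp":[-0.03,0.19,-0.54],"angular":[0,0,0]},{"dp":[-0.03,0.19,-0.54],"angular":[0,0,0]},{"dp":[-0.03,0.19,-0.54],"angular":[0,0,0]},{"dp":[-0.03,0.19,-0.54],"angular":[0,0,0]},{"dp":[-0.03,0.19,-0.52],"angular":[0,0,0]},{"dp":[0,0,0],"angular":[0,0,0]},{"dp":[0,0,0],"angular":[0,0,0]}]'
python3 -m crank '[{"dp":[0,0,0],"angular":[0,0,0]},{"dp":[0,0,0],"angular":[0,0,0]},{"dp":[0,0,0],"angular":[0,0,0]},{"dp":[0,0,0],"angular":[0,0,0]},{"dp":[0,0,0],"angular":[0,0,0]},{"dp":[0,0,0],"angular":[0,0,0]},{"dp":[0,0,0],"angular":[0,0,0]}]' 1 60
```

```text
t: 2.8
tcp_pos: [0.5613, 0.333, 0.0329]
tool_rot: [0.638, 0.75, 0.114, -0.131]
force: [0.0, 0.3, -0.4]
finger_gap: 0.701
gripper_force: 0.0
t: 3.5
tcp_pos: [0.5615, 0.3326, 0.0346]
tool_rot: [0.638, 0.75, 0.114, -0.131]
force: [-2.5, -1.8, 6.0]
finger_gap: 0.453
gripper_force: 60.6
```

Gripped: the gap of 0.453 is about 39 mm. I lift, and meanwhile measure the channel's lips in the bed frame from the first scene image.

```bash
python3 -m crank '[{"dp":[0,0,0.5],"angular":[0,0,0]},{"dp":[0,0,0.9],"angular":[0,0,0]},{"dp":[0,0,1],"angular":[0,0,0]},{"dp":[0,0,1],"angular":[0,0,0]},{"dp":[0,0,1],"angular":[0,0,0]},{"dp":[0,0,1],"angular":[0,0,0]},{"dp":[0,0,0.5],"angular":[0,0,0]}]'
python3 - <<'E'
from h import *
r=R.from_rotvec(np.radians(-30)*fy); sx=r.apply(fx); n=r.apply(Z); c1=np.array([.5635,-.1028,.0917])
for nm in("scene","side"):
    d=dict(np.load(nm+"0.npz")); W=world(d); ok=d["range_z"]>.2
    q=W-c1; S,Y,N=q@sx*1e3,q@fy*1e3,q@n*1e3
    for lo,hi in((-92,-76),(-68,-52),):
        m=ok&(Y>lo)&(Y<hi)&(abs(S)<110)&(N>-60)&(N<60)
        print(nm,lo,[(int(a),N[m&(S>=a)&(S<a+4)].round().astype(int).min(),N[m&(S>=a)&(S<a+4)].round().astype(int).max()) for a in range(-84,84,4) if (m&(S>=a)&(S<a+4)).any()])
    # all lip/rear tops and middle between channels (y -44..-28)
    m=ok&(abs(Y)<110)&(abs(S)<90)&(N>-60)&(N<60)
    # floor
    f=m&(abs(Y+36)<8)&(abs(S)<40); print("floor n",np.median(N[f]))
E
```

```text
t: 4.2
tcp_pos: [0.5627, 0.3331, 0.2138]
tool_rot: [0.638, 0.751, 0.116, -0.129]
force: [0.9, 0.4, -4.7]
finger_gap: 0.447
gripper_force: 61.4
scene -92 [(-72, np.int64(5), np.int64(6)), (-68, np.int64(3), np.int64(6)), (-64, np.int64(-20), np.int64(7)), (-60, np.int64(-20), np.int64(-3)), (-56, np.int64(-22), np.int64(-18)), (-52, np.int64(-22), np.int64(-11)), (-48, np.int64(-20), np.int64(-15)), (-44, np.int64(-20), np.int64(-11)), (-40, np.int64(-23), np.int64(-11)), (-36, np.int64(-21), np.int64(-12)), (-32, np.int64(-23), np.int64(-13)), (-28, np.int64(-21), np.int64(-17)), (-24, np.int64(-20), np.int64(-17)), (-20, np.int64(-22), np.int64(-18)), (-16, np.int64(-21), np.int64(-18)), (-12, np.int64(-22), np.int64(-15)), (-8, np.int64(-20), np.int64(-18)), (-4, np.int64(-23), np.int64(-18)), (0, np.int64(-19), np.int64(-16)), (4, np.int64(-21), np.int64(-16)), (8, np.int64(-22), np.int64(-16)), (12, np.int64(-20), np.int64(-16)), (16, np.int64(-20), np.int64(-17)), (20, np.int64(-20), np.int64(-19)), (24, np.int64(-20), np.int64(-16)), (28, np.int64(-20), np.int64(-9)), (32, np.i
[... 3525 characters left out ...]
, np.int64(-23), np.int64(-19)), (12, np.int64(-25), np.int64(-17)), (16, np.int64(-20), np.int64(-19)), (20, np.int64(-23), np.int64(-19)), (24, np.int64(-23), np.int64(-19)), (28, np.int64(-24), np.int64(-8)), (32, np.int64(-22), np.int64(-14)), (36, np.int64(-20), np.int64(-10)), (40, np.int64(-24), np.int64(-13)), (44, np.int64(-21), np.int64(-9)), (48, np.int64(-21), np.int64(-18)), (52, np.int64(-26), np.int64(-18)), (56, np.int64(-23), np.int64(-20)), (60, np.int64(-22), np.int64(-19)), (64, np.int64(-26), np.int64(30)), (68, np.int64(-24), np.int64(31)), (72, np.int64(-24), np.int64(36)), (76, np.int64(-24), np.int64(39)), (80, np.int64(-2), np.int64(43))]
floor n -20.881843757283875
```

Channel in the bed frame: front lip inner face at about -62 mm from the neighbour's centre, ribs centred at about -1 mm and floor at -20 mm. So I aim 5 mm up-slope of the neighbouring cell's position. Next I go high over to the bay with the 30° turn.

```bash
python3 -m crank '[{"dp":[-0.1,-0.5,0.6],"angular":[0,0,0]},{"dp":[-0.1,-0.7,0.6],"angular":[0,0,0]},{"dp":[-0.17,-0.95,0.6],"angular":[-4.94,-0.78,0]},{"dp":[-0.17,-0.95,0.5],"angular":[-4.94,-0.78,0]},{"dp":[-0.17,-0.95,0.5],"angular":[-4.94,-0.78,0]},{"dp":[-0.17,-0.95,0.1],"angular":[-4.94,-0.78,0]},{"dp":[-0.17,-0.95,0],"angular":[-4.94,-0.78,0]},{"dp":[-0.17,-0.95,0],"angular":[-4.94,-0.78,0]},{"dp":[-0.17,-0.95,0],"angular":[0,0,0]},{"dp":[-0.17,-0.95,0],"angular":[0,0,0]},{"dp":[-0.17,-0.95,0],"angular":[0,0,0]},{"dp":[-0.17,-0.95,0],"angular":[0,0,0]},{"dp":[-0.17,-0.95,0],"angular":[0,0,0]},{"dp":[-0.17,-0.95,0],"angular":[0,0,0]},{"dp":[-0.17,-0.9,0],"angular":[0,0,0]},{"dp":[-0.17,-0.6,0],"angular":[0,0,0]},{"dp":[0,0,0],"angular":[0,0,0]},{"dp":[0,0,0],"angular":[0,0,0]}]'
python3 - <<'E'
from h import *
from scipy.optimize import least_squares
togo([.4883,-.0882,.300],-10)
r=R.from_rotvec(np.radians(-30)*fy); sx=r.apply(fx); n=r.apply(Z)
for nm in("wrist","scene"):
    d=snap(nm); W=world(d); cv2.imwrite(f"pics/hold_{nm}.png",d["image"])
    s=sense(); T=s["tcp_pos"]
    m=cv2.inRange(cv2.cvtColor(d["image"],cv2.COLOR_BGR2HSV),(105,110,40),(125,255,255))>0
    P=W[m&(d["range_z"]>.05)]; P=P[np.linalg.norm(P-T,axis=1)<.09]
    if len(P)<50: print(nm,len(P)); continue
    def ax(p): return np.cos(p[1])*(np.cos(p[0])*fx+np.sin(p[0])*fy)+np.sin(p[1])*Z
    def f(p):
        q=P-p[2:];a=ax(p);return np.r_[np.linalg.norm(q-np.outer(q@a,a),axis=1)-.02,.01*((P.mean(0)-p[2:])@a)]
    o=least_squares(f,np.r_[0,.52,T],loss="soft_l1",f_scale=.002);a=ax(o.x);t=(P-o.x[2:])@a;lo,hi=np.percentile(t,[1,99]);c=o.x[2:]+a*(lo+hi)/2
    e=c-T; print(nm,len(P),"yaw/tilt",np.degrees(o.x[:2]).round(1),"len",(hi-lo).round(3),"c-T in (s,y,n) mm",(1e3*np.array([e@sx,e@fy,e@n])).round(1))
E
```

```text
t: 6.0
tcp_pos: [0.4836, -0.0899, 0.2971]
tool_rot: [0.646, 0.759, -0.056, 0.066]
force: [0.4, 0.2, -3.4]
finger_gap: 0.452
gripper_force: 61.4
t 6.0 pos [ 0.4836 -0.0899  0.2971] gap 0.45 F [ 0.4  0.2 -3.4] dp [0.16 0.06 0.1 ] ang [-0.1  0.  -0.2]
wrist 19326 yaw/tilt [ 0.1 29.9] len 0.088 c-T in (s,y,n) mm [-14.6   0.1  -3.4]
scene 398 yaw/tilt [-0.6 29.9] len 0.11 c-T in (s,y,n) mm [ 2.8  0.4 -2.1]
```

The cell is held straight: tilt 29.9° and lateral error about 0. I descend to 60 mm off the floor, check, then follow the bed normal.

```bash
python3 -m crank '[{"dp":[0.03,0.02,-0.6],"angular":[0,0,-0.1]},{"dp":[0.03,0.02,-0.8],"angular":[0,0,-0.1]},{"dp":[0.03,0.02,-0.8],"angular":[0,0,0]},{"dp":[0.03,0.02,-0.8],"angular":[0,0,0]},{"dp":[0.03,0.01,-0.8],"angular":[0,0,0]},{"dp":[0,0,-0.7],"angular":[0,0,0]},{"dp":[0,0,-0.44],"angular":[0,0,0]},{"dp":[0,0,0],"angular":[0,0,0]},{"dp":[0,0,0],"angular":[0,0,0]}]'
python3 - <<'E'
from h import *
togo([.4929,-.1169,.0968],-10)
d=snap("scene");cv2.imwrite("pics/a.png",cv2.resize(d["image"][110:260,140:300],None,fx=3.7,fy=3.7,interpolation=cv2.INTER_CUBIC))
E
```

```text
t: 7.0
tcp_pos: [0.4892, -0.0868, 0.1494]
tool_rot: [0.646, 0.759, -0.056, 0.067]
force: [0.8, -0.8, -3.9]
finger_gap: 0.445
gripper_force: 61.4
t 7.0 pos [ 0.4892 -0.0868  0.1494] gap 0.45 F [ 0.8 -0.8 -3.9] dp [ 0.12 -1.   -1.75] ang [ 0.   0.1 -0.2]
```

View pics/a.png

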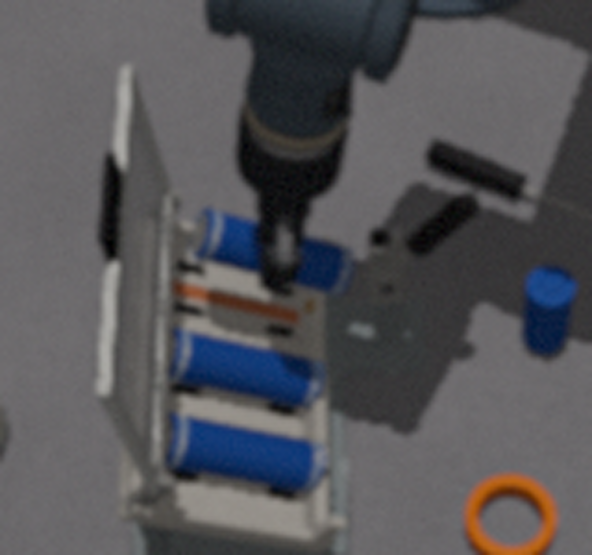

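The held cell, at crop (275,250), is parallel above the empty channel, clear of the clamp at (385,260) and the cover. Next is the descent along the normal.

```bash
python3 -m crank '[{"dp":[0.02,-0.17,-0.3],"angular":[0,0,0]},{"dp":[0.02,-0.17,-0.3],"angular":[0,0,0]},{"dp":[0.02,-0.17,-0.3],"angular":[0,0,0]},{"dp":[0.02,-0.17,-0.3],"angular":[0,0,0]},{"dp":[0.02,-0.12,-0.2],"angular":[0,0,0]},{"dp":[0.02,-0.09,-0.16],"angular":[0,0,0]},{"dp":[0,-0.06,-0.1],"angular":[0,0,0]},{"dp":[0,-0.03,-0.05],"angular":[0,0,0]},{"dp":[0,0,0],"angular":[0,0,0]},{"dp":[0,0,0],"angular":[0,0,0]}]'
python3 - <<'E'
from h import *
togo([.4929,-.1169,.0968],-10)
E
```

```text
t: 8.05
tcp_pos: [0.4923, -0.1167, 0.0982]
tool_rot: [0.646, 0.758, -0.056, 0.067]
force: [0.4, 0.1, -5.2]
finger_gap: 0.447
gripper_force: 61.5
t 8.1 pos [ 0.4923 -0.1167  0.0982] gap 0.45 F [ 0.4  0.1 -5.2] dp [ 0.02 -0.01 -0.05] ang [ 0.   0.1 -0.1]
```

```bash
for i in 1; do python3 -m crank '[{"dp":[0,-0.02,-0.03],"angular":[0,0,0]},{"dp":[0,-0.02,-0.03],"angular":[0,0,0]},{"dp":[0,0,0],"angular":[0,0,0]},{"dp":[0,0,0],"angular":[0,0,0]}]'; done; python3 -m crank '[{"dp":[0,-0.02,-0.03],"angular":[0,0,0]},{"dp":[0,0,0],"angular":[0,0,0]},{"dp":[0,0,0],"angular":[0,0,0]}]'
```

```text
t: 8.45
tcp_pos: [0.4924, -0.118, 0.0965]
tool_rot: [0.646, 0.758, -0.056, 0.067]
force: [-0.6, 2.0, -0.3]
finger_gap: 0.45
gripper_force: 62.0
t: 8.75
tcp_pos: [0.4923, -0.118, 0.0965]
tool_rot: [0.646, 0.758, -0.056, 0.067]
force: [-1.2, 5.4, 7.6]
finger_gap: 0.449
gripper_force: 63.1
```

It is seated on the floor: the force rises along the bed normal. I release with the fingers only part open and back off along the normal, then up.

```bash
python3 -m crank '[{"dp":[0,0,0],"angular":[0,0,0]},{"dp":[0,0,0],"angular":[0,0,0]},{"dp":[0,0,0],"angular":[0,0,0]},{"dp":[0,0,0],"angular":[0,0,0]},{"dp":[0,0.05,0.09],"angular":[0,0,0]},{"dp":[0,0.1,0.17],"angular":[0,0,0]},{"dp":[-0.03,0.17,0.3],"angular":[0,0,0]},{"dp":[-0.03,0.17,0.3],"angular":[0,0,0]},{"dp":[-0.03,0.17,0.3],"angular":[0,0,0]},{"dp":[-0.03,0.17,0.3],"angular":[0,0,0]},{"dp":[-0.03,0.17,0.3],"angular":[0,0,0]},{"dp":[0,0,0.7],"angular":[0,0,0]},{"dp":[0,0,1],"angular":[0,0,0]},{"dp":[0,0,1],"angular":[0,0,0]},{"dp":[0,0,1],"angular":[0,0,0]},{"dp":[0,0,1],"angular":[0,0,0]},{"dp":[0,0,0],"angular":[0,0,0]}]' 0.3
python3 - <<'E'
from h import *
s=sense(); print(s["q"].round(3))
d=snap("wrist"); cv2.imwrite("pics/w2.png",d["image"])
d=snap("scene"); cv2.imwrite("pics/b.png",cv2.resize(d["image"][110:260,140:300],None,fx=3.7,fy=3.7,interpolation=cv2.INTER_CUBIC))
r=R.from_rotvec(np.radians(-30)*fy); sx=r.apply(fx); n=r.apply(Z); c1=np.array([.5635,-.1028,.0917])
W=world(d); q=W-c1; S,Y,N=q@sx*1e3,q@fy*1e3,q@n*1e3; ok=d["range_z"]>.2
m=cv2.inRange(cv2.cvtColor(d["image"],cv2.COLOR_BGR2HSV),(105,110,30),(125,255,255))>0
for y in(-72,0,72):
    k=ok&m&(abs(Y-y)<24)&(abs(N)<40)&(abs(S)<85); t=k&(abs(Y-y)<8)
    print(y,k.sum(),"S",np.percentile(S[k],[1,99]).round(1),"top n at s<-20,>20",np.median(N[t&(S<-20)]).round(1),np.median(N[t&(S>20)]).round(1))
# cover: back/edge points
k=ok&(W[...,2]>.19)&(W[...,2]<.34)&(abs(q@fy)<.14)&(W[...,1]<-.13)&(W[...,1]>-.22)
x=(q@fx)[k]; z=W[...,2][k]; print("cover: z,fx rel in1:",np.polyfit(z,x,1), x.min(),x.max(),z.max())
E
```

```text
t: 10.45
tcp_pos: [0.49, -0.089, 0.2939]
tool_rot: [0.646, 0.758, -0.054, 0.071]
force: [-0.1, -0.8, -0.3]
finger_gap: 0.696
gripper_force: 0.0
[-0.316  0.28   1.731 -0.179  1.046 -0.392]
-72 404 S [-46.1  61.8] top n at s<-20,>20 19.1 19.6
0 436 S [-48.1  59.5] top n at s<-20,>20 20.2 19.8
72 480 S [-50.1  59.4] top n at s<-20,>20 19.5 19.8
cover: z,fx rel in1: [0.05450783 0.04251555] 0.05112479945232858 0.06606994460727289 0.32956121012353756
```

View pics/b.png

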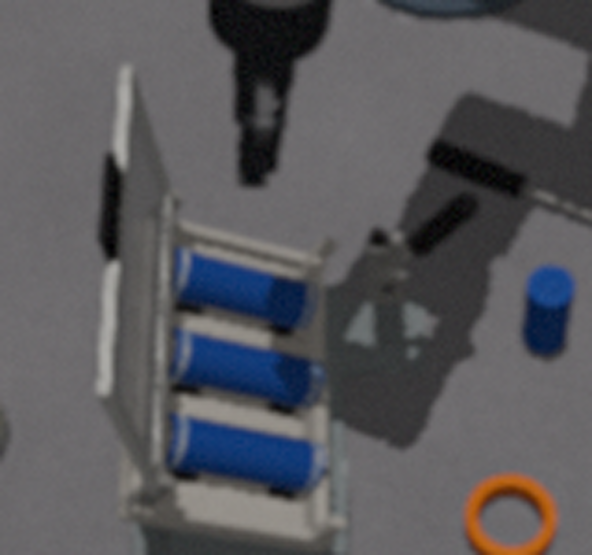

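The cell lies in the near channel, at crop (243,287), parallel to its neighbours. Its top is 19–20 mm above the axis plane at both ends, so it is flat on the floor. Next come the closed fingers, over and behind the cover's tab.

```bash
python3 -m crank '[{"dp":[0,0,0.9],"angular":[0,0,0]},{"dp":[0,0,0.9],"angular":[0,0,0]},{"dp":[0.1,0,0.9],"angular":[0,0,0]},{"dp":[0.2,-0.2,0.9],"angular":[0,0,0]},{"dp":[0.5,-0.6,0],"angular":[1.98,0.31,0]},{"dp":[0.5,-0.6,0],"angular":[1.98,0.31,0]},{"dp":[0.5,-0.6,0],"angular":[1.98,0.31,0]},{"dp":[0.5,-0.6,0],"angular":[1.98,0.31,0]},{"dp":[0.5,-0.6,0],"angular":[1.98,0.31,0]},{"dp":[0.5,-0.6,0],"angular":[0,0,0]},{"dp":[0,0,0],"angular":[0,0,0]}]' 1 60
python3 - <<'E'
from h import *
togo([.5897,-.2039,.312],0)
o=np.array([.5635,-.1028,0]); h=np.array([.054,.153])
prev=None
for ph in [86,90,95,100,110,120,130,140,150,160,170,180,185,190,195,200,205,208,210,212]:
    a=np.radians(ph); d=np.array([np.cos(a),np.sin(a)]); n=np.array([np.sin(a),-np.cos(a)])
    c=h+(.150 if ph<=180 else .128)*d+.005*n
    x=c[0]+(.011 if ph<=180 else -.011); z=c[1]+.017
    P=o+x*fx+.010*fy+z*Z
    print(ph,P.round(4), "" if prev is None else ((P-prev)/.03).round(2)); prev=P
E
```

```text
t: 11.65
tcp_pos: [0.5874, -0.2049, 0.394]
tool_rot: [0.65, 0.76, 0.0, -0.001]
force: [0.2, 0.8, -0.3]
finger_gap: -0.002
gripper_force: 0.0
t 11.7 pos [ 0.5874 -0.2049  0.394 ] gap -0.0 F [ 0.2  0.8 -0.3] dp [ 0.08  0.03 -2.73] ang [-0.1 -0.1  0. ]
86 [ 0.586  -0.1807  0.3193] 
90 [ 0.5843 -0.1704  0.32  ] [-0.05  0.34  0.02]
95 [ 0.5823 -0.1574  0.3199] [-0.07  0.43 -0.  ]
100 [ 0.5802 -0.1446  0.3186] [-0.07  0.43 -0.04]
110 [ 0.5763 -0.1194  0.3127] [-0.13  0.84 -0.2 ]
120 [ 0.5725 -0.0956  0.3024] [-0.13  0.79 -0.34]
130 [ 0.5691 -0.074   0.2881] [-0.11  0.72 -0.48]
140 [ 0.5661 -0.0551  0.2702] [-0.1   0.63 -0.6 ]
150 [ 0.5636 -0.0396  0.2493] [-0.08  0.52 -0.7 ]
160 [ 0.5618 -0.0279  0.226 ] [-0.06  0.39 -0.78]
170 [ 0.5606 -0.0204  0.201 ] [-0.04  0.25 -0.83]
180 [ 0.5601 -0.0173  0.175 ] [-0.02  0.1  -0.87]
185 [ 0.5601 -0.0173  0.1638] [ 0.   -0.   -0.37]
190 [ 0.5602 -0.0183  0.1527] [ 0.01 -0.03 -0.37]
195 [ 0.5606 -0.0203  0.1417] [ 0.01 -0.07 -0.37]
200 [ 0.561  -0.0232  0.1309] [ 0.02 -0.1  -0.36]
205 [ 0.5616 -0.027   0.1204] [ 0.02 -0.13 -0.35]
208 [ 0.5621 -0.0298  0.1143] [ 0.01 -0.09 -0.2 ]
210 [ 0.5624 -0.0318  0.1103] [ 0.01 -0.07 -0.13]
212 [ 0.5627 -0.0339  0.1064] [ 0.01 -0.07 -0.13]
```

```bash
python3 -m crank '[{"dp":[0,0,-0.7],"angular":[0,0,0]},{"dp":[0,0,-0.7],"angular":[0,0,0]},{"dp":[0,0,-0.7],"angular":[0,0,0]},{"dp":[0,0,-0.4],"angular":[0,0,0]},{"dp":[0,0.25,0],"angular":[0,0,0]},{"dp":[0,0.25,0],"angular":[0,0,0]},{"dp":[0,0.25,0],"angular":[0,0,0]},{"dp":[-0.05,0.3,0],"angular":[0,0,0]},{"dp":[-0.07,0.4,0],"angular":[0,0,0]}]'
python3 -m crank '[{"dp":[-0.07,0.4,-0.04],"angular":[0,0,0]},{"dp":[-0.06,0.42,-0.1],"angular":[0,0,0]},{"dp":[-0.06,0.42,-0.1],"angular":[0,0,0]},{"dp":[-0.06,0.4,-0.17],"angular":[0,0,0]},{"dp":[-0.06,0.4,-0.17],"angular":[0,0,0]},{"dp":[-0.06,0.36,-0.24],"angular":[0,0,0]},{"dp":[-0.06,0.36,-0.24],"angular":[0,0,0]}]'
python3 - <<'E'
from h import *
togo([.5691,-.074,.2881],0)
d=snap("side"); cv2.imwrite("pics/c.png",cv2.resize(d["image"][60:230,150:330],None,fx=3.3,fy=3.3,interpolation=cv2.INTER_CUBIC))
E
```

```text
t: 12.55
tcp_pos: [0.5841, -0.1594, 0.3237]
tool_rot: [0.649, 0.761, 0.001, 0.003]
force: [1.5, -2.2, 0.4]
finger_gap: 0.002
gripper_force: 1.2
t: 13.25
tcp_pos: [0.5698, -0.0751, 0.2895]
tool_rot: [0.649, 0.761, 0.001, 0.0]
force: [0.7, -1.4, 1.0]
finger_gap: 0.0
gripper_force: 0.8
t 13.2 pos [ 0.5698 -0.0751  0.2895] gap 0.0 F [ 0.7 -1.4  1. ] dp [-0.02  0.04 -0.05] ang [-0.1  0.1 -0.1]
```

View pics/c.png

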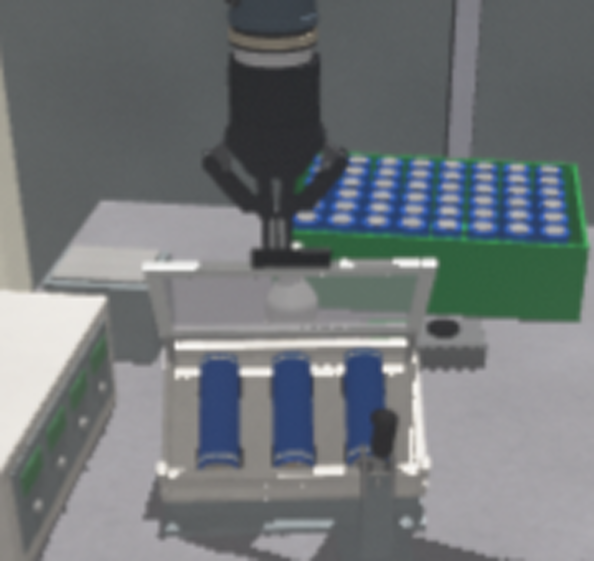

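The cover is leaning forward, with the fingers behind the tab at crop (290,255), and the contact is light. I continue along the arc.

```bash
python3 -m crank '[{"dp":[-0.06,0.32,-0.3],"angular":[0,0,0]},{"dp":[-0.06,0.32,-0.3],"angular":[0,0,0]},{"dp":[-0.05,0.26,-0.35],"angular":[0,0,0]},{"dp":[-0.05,0.26,-0.35],"angular":[0,0,0]},{"dp":[-0.03,0.2,-0.39],"angular":[0,0,0]},{"dp":[-0.03,0.2,-0.39],"angular":[0,0,0]},{"dp":[-0.02,0.13,-0.41],"angular":[0,0,0]},{"dp":[-0.02,0.13,-0.41],"angular":[0,0,0]},{"dp":[-0.01,0.05,-0.43],"angular":[0,0,0]},{"dp":[-0.01,0.05,-0.43],"angular":[0,0,0]}]'
python3 -m crank '[{"dp":[0,0,-0.19],"angular":[0,0,0]},{"dp":[0,0,-0.19],"angular":[0,0,0]},{"dp":[0,-0.02,-0.18],"angular":[0,0,0]},{"dp":[0,-0.02,-0.18],"angular":[0,0,0]},{"dp":[0,-0.03,-0.18],"angular":[0,0,0]},{"dp":[0,-0.04,-0.18],"angular":[0,0,0]},{"dp":[0.01,-0.05,-0.18],"angular":[0,0,0]},{"dp":[0.01,-0.05,-0.18],"angular":[0,0,0]},{"dp":[0,0,0],"angular":[0,0,0]}]'
python3 - <<'E'
from h import *
togo([.5616,-.027,.1204],0)
E
```

```text
t: 14.3
tcp_pos: [0.5597, -0.0185, 0.1763]
tool_rot: [0.649, 0.761, 0.0, 0.0]
force: [-0.2, -1.0, 1.8]
finger_gap: -0.001
gripper_force: 0.6
t: 15.2
tcp_pos: [0.5605, -0.0254, 0.133]
tool_rot: [0.649, 0.761, 0.0, 0.0]
force: [-0.2, 0.2, -0.2]
finger_gap: 0.001
gripper_force: 0.0
t 15.2 pos [ 0.5605 -0.0254  0.133 ] gap 0.0 F [-0.2  0.2 -0.2] dp [ 0.04 -0.05 -0.42] ang [-0.   0.1 -0.1]
```

```bash
python3 -m crank '[{"dp":[0.01,-0.05,-0.12],"angular":[0,0,0]},{"dp":[0.01,-0.05,-0.12],"angular":[0,0,0]},{"dp":[0.01,-0.05,-0.12],"angular":[0,0,0]},{"dp":[0,0,0],"angular":[0,0,0]}]'
python3 - <<'E'
from h import *
d=snap("side"); W=world(d)
r=R.from_rotvec(np.radians(-30)*fy); sx=r.apply(fx); n=r.apply(Z); c1=np.array([.5635,-.1028,.0917])
q=W-c1; S,Y,N=q@sx*1e3,q@fy*1e3,q@n*1e3; k=(d["range_z"]>.2)&(abs(Y)<140)&(S>-100)&(S<80)&(N>-10)&(N<60)
for y0 in range(-130,130,20):
    print(y0,[(s0,int(np.median(N[m]))) for s0 in range(-100,80,20) if (m:=k&(Y>=y0)&(Y<y0+20)&(S>=s0)&(S<s0+20)).sum()>3])
cv2.imwrite("pics/e.png",cv2.resize(d["image"][60:230,150:330],None,fx=3.3,fy=3.3,interpolation=cv2.INTER_CUBIC))
E
```

```text
t: 15.6
tcp_pos: [0.5615, -0.0298, 0.1225]
tool_rot: [0.649, 0.761, 0.001, 0.0]
force: [0.4, -0.3, 0.7]
finger_gap: -0.0
gripper_force: 0.0
-130 [(-80, 19), (-60, 44), (-40, 41), (-20, 39), (0, 36), (20, 35), (40, 32), (60, 31)]
-110 [(-80, 41), (-60, 43), (-40, 40), (-20, 37), (0, 35), (20, 33), (40, 31), (60, 30)]
-90 [(-100, 47), (-80, 22), (-60, 42), (-40, 40), (-20, 37), (0, 35), (20, 33), (40, 31), (60, 30)]
-70 [(-80, 5), (-60, 42), (-40, 40), (-20, 38), (0, 35), (20, 33), (40, 31), (60, 30)]
-50 [(-100, 49), (-80, 44), (-60, 43), (-40, 40), (-20, 38), (0, 35), (40, 31), (60, 31)]
-30 [(-100, 48), (-80, 46), (-60, 42), (-40, 40), (-20, 39), (0, 35), (20, 33)]
-10 [(-100, 49), (-80, 46), (-60, 44), (-40, 41), (0, 35)]
10 [(-100, 48), (-80, 47), (-60, 44), (-40, 40), (0, 36)]
30 [(-80, 6), (-60, 43), (-40, 40), (-20, 38), (0, 35), (20, 33)]
50 [(-80, 15), (-60, 43), (-40, 39), (-20, 37), (0, 37), (60, 30)]
70 [(-80, 7), (-60, 42), (-40, 40), (-20, 37), (0, 35), (20, 33), (40, 30), (60, 30)]
90 [(-80, 5), (-60, 43), (-40, 40), (-20, 38), (0, 35), (20, 32), (40, 30), (60, 30)]
110 [(-80, 20), (-60, 44), (-40, 42), (-20, 39), (0, 37), (20, 35), (40, 33), (60, 30)]
```

View pics/e.png

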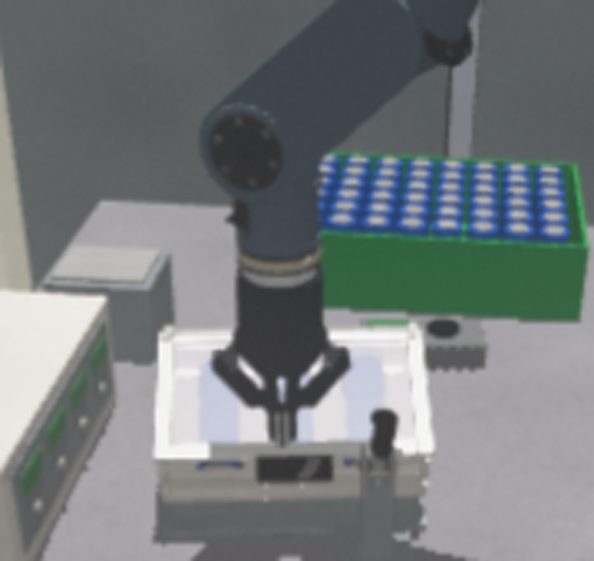

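The cover is almost down, about 7° to go, and nothing is near the clamp. I continue gently until it stops.

```bash
python3 -m crank '[{"dp":[0.01,-0.04,-0.08],"angular":[0,0,0]},{"dp":[0.01,-0.04,-0.08],"angular":[0,0,0]},{"dp":[0.01,-0.04,-0.08],"angular":[0,0,0]},{"dp":[0.01,-0.04,-0.08],"angular":[0,0,0]},{"dp":[0,-0.03,-0.06],"angular":[0,0,0]},{"dp":[0,0,0],"angular":[0,0,0]}]'
python3 -m crank '[{"dp":[0,-0.03,-0.06],"angular":[0,0,0]},{"dp":[0,-0.03,-0.06],"angular":[0,0,0]},{"dp":[0,0,0],"angular":[0,0,0]}]'
```

```text
t: 16.25
tcp_pos: [0.5627, -0.0354, 0.1112]
tool_rot: [0.649, 0.761, 0.001, 0.0]
force: [-0.7, -0.0, 0.3]
finger_gap: 0.002
gripper_force: 0.0
t: 16.55
tcp_pos: [0.563, -0.0368, 0.1086]
tool_rot: [0.649, 0.761, 0.001, 0.001]
force: [-1.1, 1.9, 5.0]
finger_gap: 0.001
gripper_force: 2.8
```

```bash
python3 -m crank '[{"dp":[0,-0.03,-0.06],"angular":[0,0,0]},{"dp":[0,-0.03,-0.06],"angular":[0,0,0]},{"dp":[0,0,0],"angular":[0,0,0]}]'
cat > cov.py <<'E'
from h import *
d=snap("side"); W=world(d)
r=R.from_rotvec(np.radians(-30)*fy); sx=r.apply(fx); n=r.apply(Z); c1=np.array([.5635,-.1028,.0917])
q=W-c1; S,Y,N=q@sx*1e3,q@fy*1e3,q@n*1e3; k=(d["range_z"]>.2)&(abs(Y)>45)&(abs(Y)<140)&(S>-66)&(S<70)&(N>20)&(N<50)
print("slope deg",np.degrees(np.polyfit(S[k],N[k],1)[0])/1.0,[(s,np.median(N[k&(S>=s)&(S<s+20)]).round(1)) for s in range(-60,60,20)])
E
python3 cov.py
```

```text
t: 16.85
tcp_pos: [0.5631, -0.0371, 0.1081]
tool_rot: [0.649, 0.761, 0.002, 0.0]
force: [-5.8, 8.7, 25.0]
finger_gap: 0.0
gripper_force: 13.3
slope deg -0.13051516386347775 [(-60, np.float64(28.8)), (-40, np.float64(28.5)), (-20, np.float64(28.5)), (0, np.float64(28.0)), (20, np.float64(28.5)), (40, np.float64(28.2))]
```

The cover is closed: its slope matches the bed to 0.1° and it sits on a firm stop. I lift off and move above the clamp handle.

```bash
python3 -m crank '[{"dp":[0,0.03,0.1],"angular":[0,0,0]},{"dp":[0,0,0.3],"angular":[0,0,0]},{"dp":[0,0,0.7],"angular":[0,0,0]},{"dp":[0,0,0.9],"angular":[0,0,0]},{"dp":[0,0,0.9],"angular":[0,0,0]},{"dp":[0,0,0.9],"angular":[0,0,0]},{"dp":[0,0,0.9],"angular":[0,0,0]},{"dp":[-0.5,0.3,0],"angular":[0,0,0]},{"dp":[-0.6,0.35,0],"angular":[0,0,0]},{"dp":[-0.6,0.35,0],"angular":[0,0,0]},{"dp":[-0.6,0.35,0],"angular":[0,0,0]},{"dp":[-0.6,0.35,0],"angular":[0,0,0]},{"dp":[-0.3,0.2,0],"angular":[0,0,0]},{"dp":[0,0,0],"angular":[0,0,0]}]'
python3 cov.py
python3 - <<'E'
from h import *
togo([.4688,.0206,.1932],0)
d=snap("side"); W=world(d); m=cv2.inRange(cv2.cvtColor(d["image"],cv2.COLOR_BGR2HSV),(0,0,0),(180,255,60))>0
P=W[m&(d["range_z"]>.2)]; P=P[(abs(P[:,0]-.466)<.03)&(P[:,1]>-.01)&(P[:,1]<.09)&(P[:,2]>.13)&(P[:,2]<.215)]
print(len(P),np.percentile(P,[5,50,95],axis=0).round(3))
cv2.imwrite("pics/f.png",cv2.resize(d["image"][100:260,190:360],None,fx=3.3,fy=3.3,interpolation=cv2.INTER_CUBIC))
E
```

```text
t: 18.3
tcp_pos: [0.4657, 0.0194, 0.2454]
tool_rot: [0.648, 0.761, 0.0, 0.0]
force: [0.8, 0.1, 0.1]
finger_gap: -0.002
gripper_force: 0.0
slope deg -0.14438884563920187 [(-60, np.float64(28.8)), (-40, np.float64(28.3)), (-20, np.float64(28.5)), (0, np.float64(28.3)), (20, np.float64(28.5)), (40, np.float64(28.0))]
t 18.4 pos [0.4671 0.0189 0.2456] gap 0.0 F [-1.  -0.8  0.9] dp [ 0.06  0.06 -1.75] ang [ 0.   0.2 -0.1]
27 [[0.456 0.045 0.153]
 [0.46  0.062 0.177]
 [0.464 0.067 0.192]]
```

View pics/f.png

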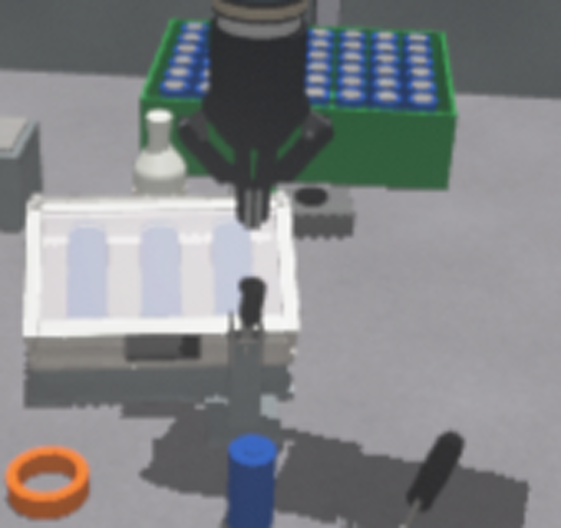

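The cover has stayed closed. The fingertips, at crop (253,215), line up with the grip at (250,300). Next I press along the handle's arc.

```bash
python3 -m crank '[{"dp":[-0.03,0.02,-0.5],"angular":[0,0,0]},{"dp":[-0.03,0.02,-0.5],"angular":[0,0,0]},{"dp":[0,0.02,-0.4],"angular":[0,0,0]},{"dp":[0,0,-0.3],"angular":[0,0,0]},{"dp":[-0.03,0.19,-0.12],"angular":[0,0,0]},{"dp":[-0.03,0.19,-0.13],"angular":[0,0,0]},{"dp":[-0.03,0.17,-0.16],"angular":[0,0,0]}]'
python3 -m crank '[{"dp":[-0.03,0.17,-0.16],"angular":[0,0,0]},{"dp":[-0.02,0.14,-0.18],"angular":[0,0,0]},{"dp":[-0.02,0.14,-0.19],"angular":[0,0,0]},{"dp":[-0.01,0.1,-0.2],"angular":[0,0,0]},{"dp":[-0.01,0.1,-0.2],"angular":[0,0,0]},{"dp":[-0.01,0.07,-0.2],"angular":[0,0,0]},{"dp":[0,0.06,-0.2],"angular":[0,0,0]},{"dp":[0,0,0],"angular":[0,0,0]}]'
python3 - <<'E'
from h import *
togo([.4622,.0624,.132],0)
E
```

```text
t: 19.1
tcp_pos: [0.4634, 0.0364, 0.1824]
tool_rot: [0.648, 0.761, 0.0, 0.002]
force: [-0.1, -3.5, 3.4]
finger_gap: 0.001
gripper_force: 2.2
t: 19.9
tcp_pos: [0.4586, 0.061, 0.1412]
tool_rot: [0.649, 0.761, 0.0, -0.0]
force: [0.5, 0.4, 0.8]
finger_gap: 0.0
gripper_force: 0.0
t 19.9 pos [0.4586 0.061  0.1412] gap 0.0 F [0.5 0.4 0.8] dp [ 0.12  0.05 -0.31] ang [-0.  -0.  -0.1]
```

Contact was felt, then lost, so it probably snapped. I press a few millimetres more to make sure.

```bash
python3 -m crank '[{"dp":[0.03,0,-0.1],"angular":[0,0,0]},{"dp":[0.03,0.02,-0.1],"angular":[0,0,0]},{"dp":[0,0,-0.06],"angular":[0,0,0]},{"dp":[0,0,0],"angular":[0,0,0]}]'
python3 -m crank '[{"dp":[0,0,-0.06],"angular":[0,0,0]},{"dp":[0,0,-0.06],"angular":[0,0,0]},{"dp":[0,0,0],"angular":[0,0,0]}]'
```

```text
t: 20.3
tcp_pos: [0.4605, 0.061, 0.1376]
tool_rot: [0.648, 0.761, 0.0, 0.001]
force: [-8.0, -2.0, 32.1]
finger_gap: 0.002
gripper_force: 15.8
t: 20.6
tcp_pos: [0.4606, 0.061, 0.1369]
tool_rot: [0.648, 0.761, 0.001, 0.002]
force: [-13.1, -1.4, 59.5]
finger_gap: 0.002
gripper_force: 29.7
```

Hard stop reached. I back off and verify.

```bash
python3 -m crank '[{"dp":[0,0,0.3],"angular":[0,0,0]},{"dp":[0,0,0.6],"angular":[0,0,0]},{"dp":[0,0,0.9],"angular":[0,0,0]},{"dp":[0,0,0.9],"angular":[0,0,0]},{"dp":[0,0,0.9],"angular":[0,0,0]},{"dp":[-0.2,0.5,0.9],"angular":[0,0,0]},{"dp":[-0.2,0.7,0.5],"angular":[0,0,0]},{"dp":[-0.2,0.9,0],"angular":[0,0,0]},{"dp":[-0.2,0.9,0],"angular":[0,0,0]},{"dp":[-0.2,0.9,0],"angular":[0,0,0]},{"dp":[-0.2,0.9,0],"angular":[0,0,0]},{"dp":[-0.2,0.9,0],"angular":[0,0,0]},{"dp":[0,0,0],"angular":[0,0,0]},{"dp":[0,0,0],"angular":[0,0,0]}]'
python3 cov.py
python3 - <<'E'
from h import *
d=snap("scene"); cv2.imwrite("pics/g.png",cv2.resize(d["image"][130:270,150:390],None,fx=3.3,fy=3.3,interpolation=cv2.INTER_CUBIC))
E
```

```text
t: 22.0
tcp_pos: [0.4189, 0.2325, 0.2807]
tool_rot: [0.648, 0.762, 0.001, 0.001]
force: [-0.1, 0.0, -0.8]
finger_gap: 0.005
gripper_force: 0.0
slope deg -0.3809777735049282 [(-60, np.float64(28.9)), (-40, np.float64(28.2)), (-20, np.float64(28.4)), (0, np.float64(28.2)), (20, np.float64(28.2)), (40, np.float64(28.2))]
```

View pics/g.png

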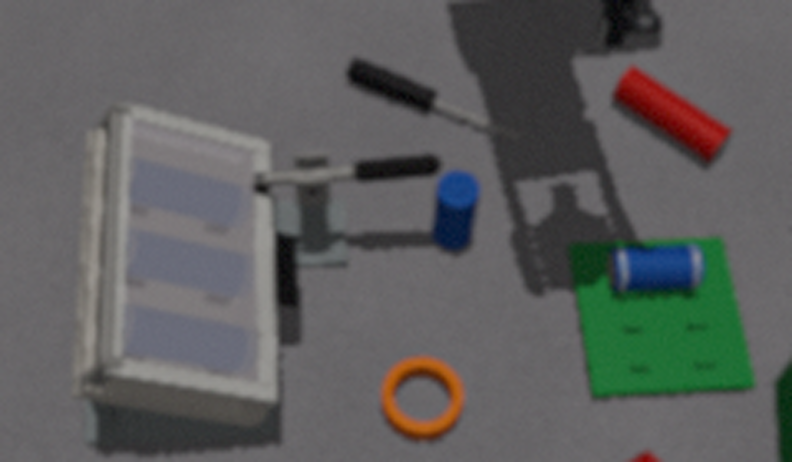

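The clamp handle is down, with its grip at crop (398,167) and the hold-down arm on the cover's edge at (262,182). The cover is closed over three cells. The short cell, standing cell, tape and screwdriver have not moved.

```bash
python3 -c "
from station import order; print(order.sign_off())"
```

```text
the job is handed in; nothing more can be done
None
```

The long cell lies flat in the empty channel, the cover is fully closed, the clamp has snapped over and holds, and nothing else appears moved; I handed the job in at about 22 s, though the last press on the clamp handle peaked near 60 N at the fingertips.

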